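Fit the clamping lever on the phone jig and close the jaw

TASK

Get the orange-sleeved lever out from under the grey tool garage and push its square head down onto the square drive of the red phone jig until it is fully home and the spring ball has clicked in. Then swing the lever anticlockwise (seen from above) as far as it will go, so that the jaw closes on the phone, and let go, leaving the lever on the drive. Leave everything else on the bench where it is.

Things in the scene. Friction and masses are not known exactly. Their poses are not given: they have to be found in the camera images.
- lever: Clamping lever, 0.38 kg, 172 mm long: square bright steel head 44 x 44 mm, 40 mm high, arm 14 x 12 mm, orange sleeve. Origin: on the axis of the head's vertical square hole, at its underside; x along the arm, z up. Head and hole faces are parallel to x and y. It stands on its head by itself (centre of mass 12 mm from the hole's axis). At the start it is in either garage bay, head under the roof.
- lever_sleeve (a point): Middle of the round orange rubber sleeve, 110 mm from the hole's axis and 20 mm above the head's underside; the sleeve is 22 mm thick and 80 mm long along x. At the start only the sleeve sticks out far enough to be gripped from above. Gripped by the sleeve alone the lever cannot be pressed home: draw it out, set it down in the open and take it again by the head.
- lever_mouth (a point): Lower mouth of the hole in the lever's head (same point as the lever's origin). The hole is 19.5 mm square, goes right through, and its lower edge is chamfered 2 mm. All four walls have the same recess for the ball, centred 16 mm above this point, so the head fits the drive in any of four directions.
- garage: Grey sheet-metal tool garage, fixed, no floor: 90 mm deep (x), 226 mm wide (y), roof underside 58 mm and top 62 mm above the bench, two bays 107 mm wide with centres at y = -55 and +55 mm. Origin: middle of its footprint on the bench. The open front faces its -x; the roof's front edge is at x = -45 mm, and the levers' hole axes stand about 34 mm behind it.
- drive_seat (a point): Middle of the 40 x 40 mm flange round the foot of the upright square drive, 50 mm above the bench. The seated lever rests on it, its origin at this point. z up along the drive; x, y square to its faces, turning with it. The drive is 18 mm square, 30 mm tall above here, its top 6 mm tapering to 11 mm. The spring ball stands 4 mm out of the +x face, 16 mm above here.
- drive (a joint): Angle of the drive (rad), growing anticlockwise from above: starts between 0 and 0.2, hard stop at 1.2, where the jaw touches the phone. Stiff, about 0.12 N m, and stays where it is left. It pulls the jaw along (10 mm per rad). The lever has about 0.09 rad of play on it either way.
- ball (a joint): How far the drive's spring ball is pressed in (m): 0 when it is out (free, or clicked into the lever's recess), 0.0015 to 0.003 while a wall of the hole holds it in. Pressing the lever over it takes roughly 5 to 15 N (its own weight is not enough); then it draws the lever down towards its seat.
- jig: The red clamping jig, fixed: base plate 190 mm (x) by 160 mm (y), 16 mm thick; origin in the middle of its underside, on the bench. A phone lies on its -x half (top about 27 mm above the bench), then the aluminium sliding jaw (top 35 mm), then at x = 58 mm a red tower 58 x 66 mm, 44 mm high, carrying the drive.
- spare_lever: Bystander in the other bay: same size of lever, but dark round head without a square hole and a green sleeve. Origin and axes as for the lever.
- tin: Bystander: round green tin, 60 mm across, 20 mm high; origin under its middle.
- old_phone: Bystander: black phone lying flat, 146 x 72 x 9 mm; origin under its middle.
- tray: Bystander: blue parts tray 120 x 90 mm, 25 mm high; origin under its middle.
- bottle: Bystander: white bottle with blue label, 52 mm across, 150 mm tall, upright; origin under its middle.
- screwdriver: Bystander: red screwdriver 160 mm long lying along its x, 26 mm thick; origin on the bench under its middle.
- brush: Bystander: wooden-handled brush 160 mm long lying along its x, 20 mm thick; origin on the bench under its middle.
Mind the look-alikes: they are no part of the job. Leave any pink or purple look-alike of the lever alone.

How it is judged (in metres and radians):
On the way:
1. the lever is fully home on the drive with the ball clicked in, before the drive has been swung round (z of lever in the frame of drive_seat between -0.003 and 0.002 m and horizontal distance between lever and drive_seat below 0.003 m and angle between lever's own z axis and vertical below 0.07 rad and value of joint ball below 0.001 m and value of joint drive below 0.8 rad), for 0.2 s.
At the end, for the whole second after the job is handed in: The lever is level on the drive, its underside within 2 mm of the flange and its axis within 3 mm of the drive's, the ball sprung out into the recess (pressed in less than 1 mm), the drive swung beyond 1.1 rad of its 1.2 so that the jaw is on the phone, the lever at rest (z of lever in the frame of drive_seat between -0.003 and 0.002 m and horizontal distance between lever and drive_seat below 0.003 m and angle between lever's own z axis and vertical below 0.07 rad and value of joint ball below 0.001 m and value of joint drive above 1.1 rad and linear speed of lever below 0.02 m/s); the robot touches nothing.
It fails at once if another thing on the bench is shifted by more than 40 mm or the bottle is knocked over (distance of any of spare_lever, tin, old_phone, tray, bottle, screwdriver, brush from where it was at the start of the episode above 0.04 m or angle between bottle's own z axis and vertical above 0.5 rad).
It also fails if it takes over 51 s, if anything falls off the work surface, if the arm or the gripper's body presses on something with over 40 N, if the wrist force passes 120 N, or if a joint passes its speed limit or range.

ROBOT

A 6-joint arm with a two-finger parallel gripper is mounted at the origin on the work surface. World frame = base frame: x ahead of the robot, y to its left, z up, the work surface at z = 0. Lengths are in m, angles in degrees, forces in N, time in s.
With the tool pointing down it reaches from about 0.4 to 0.825 m from the base axis. Payload 7 kg.
Tool frame: the origin (TCP) lies on the centre line of the jaws, within the pads' length; the fingertips stand 11 mm ahead of it and the grasp point (between the pads) lies 8 mm behind it; z points along the fingers, y is the line along which they close (so a half turn about z gives the same grasp; the last joint's range is limited). The gripper opens to 88 mm and grips with 3 to 60 N. Pads are 19 mm wide; open, the fingers measure 130 mm over their backs; the gripper's body (78 mm by 193 mm) begins 47 mm behind the grasp point.
Start: joints at [-59.181, 20.546, 0.682, 0, -70.136, -16.507], TCP at [0.167, -0.654, 0.202] pointing down, gripper open.
Joint ranges: [-176.03, 176.03], [-82.01, 121.73], [-58.28, 71.71], [-173.87, 95.51], [-174.79, -0.11], [-173.66, 173.66]. Speed limits (degrees/s): [136.94, 136.94, 172.46, 180, 180, 180].

INTERFACE

Orientations are given as [roll, pitch, yaw] about the fixed x, y, z axes, in that order (R = Rz(yaw) Ry(pitch) Rx(roll)).
In Python, from plant import r, capture, camera_model, job gives the robot as it stands.
- The arm moves only by the tool drive_tool, never from a script. Its argument "increments" is a list that holds one entry, the list of rows, each a list of 5 numbers: the gripper's target within -1 to 1 (fully open at 1, half-way at 0, shut at -1), then the shift along the tool's x, y, z scaled (see below), then the turn about the tool's z scaled (see below). In form: [[[gripper, tx, ty, tz, roll], ...]]. A call has 1 to 5 rows; each row is the pose to reach, as a shift and turn from the pose commanded when the call began, along the tool's axes at that moment, turning the shorter way round; what a row does not reach only later rows make up. The controller multiplies each number of a shift by 120 mm and each number of a turn by 360 degrees. A row lasts 1/8 s, in which the tool goes at most 62.5 mm and 10.7 degrees, less where a joint would pass 70% of its speed; a pose out of reach is approached as far as the arm can. A call with a number of a shift or a turn outside -1 to 1 is refused whole. A call with a gripper value outside its range is refused whole. The fingers move at their own pace and stop on an object; "squeeze" is the grip in N (left out, the last holds). Time passes only in rows, so rows that repeat a pose let the fingers close. It gives the time, the measured TCP pose, the force, the opening and the grip force at its end, in the units of the state.
- r.get_state(): the state, without advancing time (a new reading comes with each control period).
- capture(name): name is "scene" or "top" or "wrist"; returns the picture (420x560x3 uint8, red, green, blue); there is no depth.
- camera_model(name): a dict with "camera_matrix" (3x3 intrinsics, pixels), "k1" (the pictures are not rectified: a ray, as slopes to the right and down, at radius r is drawn at 1 + k1 r^2 times it, then the intrinsics apply), "rvec" (rotation vector, rad) and "tvec" (3), from world to camera coordinates, as OpenCV has them. Camera axes: x right, y down, z forward; pixel columns grow to the right and rows downward; lengths in m; the calibration is good to about 2 mm. A picture is of the moment at which its call begins: read the wrist's pose just before it. camera_model takes no time and is no camera call; for the wrist camera it gives the pose at the moment of the call.
- job.close_job(): hands the job in; it is judged then, once.
The state is a dict: "time_s": time; "joints": joint angles; "qd": joint speeds; "joint_torque": joint torques, N m; "tcp_pos": TCP position; "eef_rot": TCP orientation; "contact_force": force on the tool from outside, world axes, zero at the start; "moment": the same for the moment, N m; "gripper_width": finger opening in m; "gripper_force": force on a finger pad.
Only numpy, scipy, OpenCV 4.12 (cv2) and the standard library are available. Lean on these libraries where they do the work, as an engineer would, in place of code of your own. Each camera call takes 0.05 s, during which the arm holds its last target. There are 200 camera calls.

## Working session

There is one attempt and no reset: what is moved stays moved. The work goes in short steps, Python scripts to look and compute and a tool call to move; the robot and the scene stay as the last step left them, time stands still between calls to the robot, and variables do not carry over. Pictures are saved under pics/ and viewed, at most 10 in all, crops included, and the job is handed in when it is done.

Besides the shell and the picture viewer there is one more tool, called after "Request:" in YAML: its name, and indented under it one key for each argument. drive_tool: Moves the arm, as the interface text tells. Its arguments: {"type":"object","properties":{"increments":{"type":"array"},"squeeze":{"type":"number"}},"required":["increments"]}

```bash
mkdir -p pics; cat > h.py <<'E'
import numpy as np, cv2
from plant import r, capture, camera_model, job
def save(n,f,crop=None,s=1):
    im=capture(n); o=im if crop is None else im[crop[1]:crop[3],crop[0]:crop[2]]
    cv2.imwrite('pics/'+f,cv2.cvtColor(cv2.resize(o,None,fx=s,fy=s,interpolation=cv2.INTER_CUBIC),cv2.COLOR_RGB2BGR)); return im
def ray(m,px):
    K=np.array(m['camera_matrix']);k=m['k1'];R=cv2.Rodrigues(np.array(m['rvec'],float))[0];t=np.array(m['tvec'],float).ravel()
    d=cv2.undistortPoints(np.array([[px]],float),K,np.array([k,0,0,0.])).ravel()
    return -R.T@t, R.T@np.array([d[0],d[1],1])
def onz(m,px,z):
    c,d=ray(m,px); return (c+d*(z-c[2])/d[2])
def proj(m,p):
    return cv2.projectPoints(np.array([p],float),np.array(m['rvec'],float),np.array(m['tvec'],float),np.array(m['camera_matrix']),np.array([m['k1'],0,0,0.]))[0].ravel()
E
python3 - <<'E'
from h import *
a=save('top','top.png'); b=save('scene','scene.png')
np.save('top.npy',a);np.save('scene.npy',b)
print(r.get_state())
for n in('top','scene','wrist'):print(camera_model(n))
E
```

```text
{'time_s': 0.1, 'joints': array([-5.91808010e+01,  2.05874992e+01,  6.40231299e-01, -1.68096826e-02,
       -7.01357277e+01, -1.65049958e+01]), 'qd': array([ 0.02200467, -0.16121768,  0.06006669,  0.02756171, -0.00708349,
       -0.03999217]), 'joint_torque': array([-2.08824531e-03, -5.84164202e+01,  2.93748432e+01,  7.01557651e+00,
        1.00290249e-02, -5.39653570e-05]), 'tcp_pos': array([ 0.16671927, -0.65361185,  0.2009266 ]), 'eef_rot': array([ 1.79915934e+02, -8.42904551e-03, -1.65691514e+02]), 'contact_force': array([-0.39976713, -0.40648829,  0.62074346]), 'moment': array([-0.01303007, -0.01591517, -0.00787355]), 'gripper_force': 0.0, 'gripper_width': 0.08772180701921456}
{'camera_matrix': array([[462.44446468,   0.        , 283.49288692],
       [  0.        , 462.44446468, 216.16706989],
       [  0.        ,   0.        ,   1.        ]]), 'k1': -0.10818582957832065, 'rvec': array([ 2.14275543, -2.09902565,  0.1770983 ]), 'tvec': array([-0.00436369,  0.46222903,  1.53030084])}
{'camera_matrix': array([[535.1159743 ,   0.        , 281.61910306],
       [  0.        , 535.1159743 , 211.98812624],
       [  0.        ,   0.        ,   1.        ]]), 'k1': -0.03570963028555433, 'rvec': array([ 0.957998  ,  2.59920996, -0.93378165]), 'tvec': array([ 0.34447667, -0.19073257,  1.62857817])}
{'camera_matrix': array([[306.25094986,   0.        , 275.43917698],
       [  0.        , 306.25094986, 209.27526207],
       [  0.        ,   0.        ,   1.        ]]), 'k1': -0.04603403735823188, 'rvec': array([-1.81978632, -2.34065266, -0.31301867]), 'tvec': array([ 0.67315925, -0.03205853,  0.38920131])}
```

View pics/top.png

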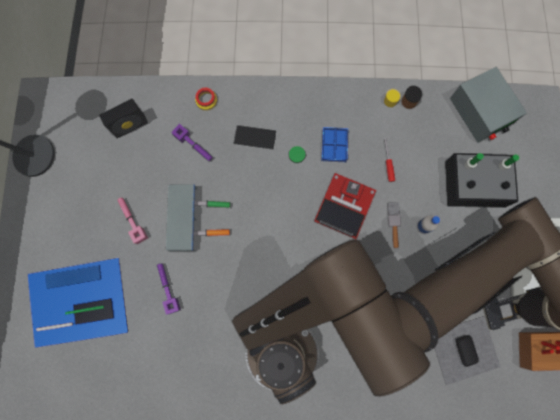

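View pics/scene.png

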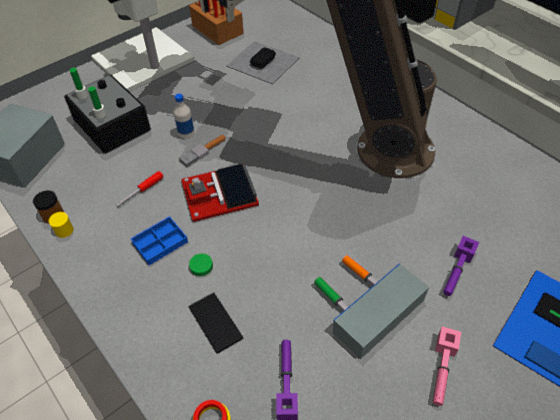

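The top view shows x pointing up and y to the left.

Candidates in the top picture:
- orange-sleeved lever at (217,232)
- green spare at (217,204)
- pink at (133,220)
- purple at (192,142) and (168,290)
- orange brush ferrule at (395,232)

By the description I choose (217,232). The scene view shows the same lever at (357,267), and the jig at (220,190).

```bash
cat >> h.py <<'E'
def mask(im,h0,h1,s0=120,v0=60,box=None):
    hsv=cv2.cvtColor(im,cv2.COLOR_RGB2HSV); m=cv2.inRange(hsv,(h0,s0,v0),(h1,255,255))
    if box is not None:
        z=np.zeros_like(m);x0,y0,x1,y1=box;z[y0:y1,x0:x1]=m[y0:y1,x0:x1];m=z
    return m
def axis(m):
    ys,xs=np.nonzero(m);p=np.c_[xs,ys].astype(float);c=p.mean(0);u=np.linalg.svd(p-c,full_matrices=False)[2][0]
    t=(p-c)@u; return c,u,np.percentile(t,[1,99]),len(p)
E
python3 - <<'E'
from h import *
a=np.load('top.npy');b=np.load('scene.npy');mt=camera_model('top');ms=camera_model('scene')
for nm,h0,h1,bt,bs in(('orange',5,20,(190,220,235,245),(330,250,385,290)),('green',45,75,(190,195,235,212),(305,270,350,310))):
    for im,m,bx in((a,mt,bt),(b,ms,bs)):
        c,u,t,n=axis(mask(im,h0,h1,box=bx)); P=[onz(m,c+u*k,.022)for k in(0,t[0],t[1])]
        d=P[2]-P[1];print(nm,n,c,np.round(P,4)[0],np.round(P,4)[1:,:2].tolist(),np.degrees(np.arctan2(d[1],d[0])))
# garage roof top
g=a[170:265,150:215]
hsv=cv2.cvtColor(a,cv2.COLOR_RGB2HSV)
print(hsv[215,180],hsv[215,150],hsv[190,172],hsv[245,190])
m=mask(a,0,8,130,50,(305,165,385,245))|mask(a,172,180,130,50,(305,165,385,245))
pts=cv2.findNonZero(m);rc=cv2.minAreaRect(pts);print('jig',rc)
for z in(.016,):
  print([np.round(onz(mt,p,z),4)[:2].tolist() for p in cv2.boxPoints(rc)])
m=mask(a,80,115,20,60,(155,170,203,262))
m=cv2.morphologyEx(m,cv2.MORPH_OPEN,np.ones((3,3)))
n,l,st,_=cv2.connectedComponentsWithStats(m);i=1+st[1:,4].argmax();rc=cv2.minAreaRect(cv2.findNonZero((l==i).astype('uint8')));print('gar',rc,st[i])
print([np.round(onz(mt,p,.062),4)[:2].tolist() for p in cv2.boxPoints(rc)])
cv2.imwrite('pics/cl.png',cv2.cvtColor(np.hstack([cv2.resize(a[160:270,150:250],(400,440),interpolation=cv2.INTER_CUBIC),cv2.resize(a[160:250,305:395],(400,440))]),cv2.COLOR_RGB2BGR))
E
```

```text
orange 123 [217.7804878 232.       ] [0.4061 0.23   0.022 ] [[0.4086, 0.1914], [0.4037, 0.2672]] 93.74697914106719
orange 255 [354.84313725 266.65098039] [0.4061 0.2312 0.022 ] [[0.4083, 0.1933], [0.4041, 0.2674]] 93.24044723748584
green 83 [218.18072289 203.84337349] [0.5049 0.2332 0.022 ] [[0.5068, 0.2691], [0.503, 0.198]] -93.02811591007251
green 251 [326.58565737 289.21513944] [0.5042 0.2327 0.022 ] [[0.503, 0.1944], [0.5054, 0.2688]] 88.19848108849115
[ 93  18 126] [105   4 134] [ 87  20 128] [ 99  31 132]
jig ((344.9310302734375, 205.32760620117188), (44.7755012512207, 51.866050720214844), 23.198591232299805)
[[0.4543, -0.1004], [0.626, -0.1708], [0.5652, -0.3152], [0.3957, -0.2423]]
gar ((191.9317169189453, 217.4804229736328), (4.859180927276611, 65.13370513916016), 1.9749339818954468) [189 185   7  66 294]
[[0.3378, 0.3196], [0.5612, 0.325], [0.5609, 0.3081], [0.3377, 0.3032]]
```

View pics/cl.png

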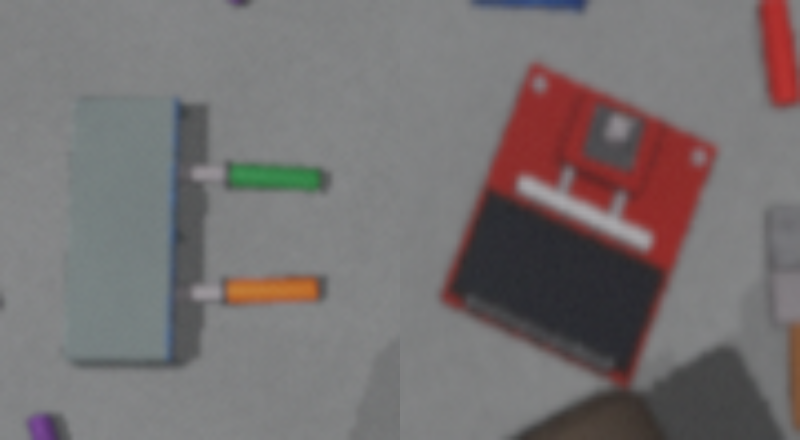

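```bash
cat >> h.py <<'E'
from scipy.spatial.transform import Rotation as Ro
def plan(*wps):
    "wps: (x,y,z,yaw): print increments from the present pose"
    s=r.get_state(); p=np.array(s['tcp_pos']); yaw=s['eef_rot'][2]
    for w in wps:
        R=Ro.from_euler('xyz',[180,0,yaw],degrees=True).as_matrix()
        d=R.T@(np.array(w[:3])-p)/.12; t=-((w[3]-yaw+180)%360-180)/360
        print(w,'->',np.round(d,4),round(t,4)); p=np.array(w[:3]);yaw=w[3]
E
python3 - <<'E'
from h import *
mt=camera_model('top');m=camera_model('wrist')
print('drive top',onz(mt,(353.8,186),.078),'bottle foot~',onz(mt,(430,222),.1))
s=r.get_state();R=Ro.from_euler('xyz',s['eef_rot'],degrees=True).as_matrix();c,d=ray(m,(275,209));print('cam in tool',R.T@(c-s['tcp_pos']),R.T@d)
plan((.26,-.55,.2,-115),(.36,-.45,.2,-90),(.45,-.34,.2,-90),(.5,-.25,.2,-90))
E
```

```text
drive top [ 0.56336526 -0.22962247  0.078     ] bottle foot~ [ 0.44155062 -0.47782582  0.1       ]
cam in tool [ 0.07100444  0.00088329 -0.18173721] [-2.60493397e-01 -9.56710686e-04  9.65476638e-01]
(0.26, -0.55, 0.2, -115) -> [-0.9666  0.6445  0.0077] -0.1408
(0.36, -0.45, 0.2, -90) -> [-1.1074 -0.4031 -0.    ] -0.0694
(0.45, -0.34, 0.2, -90) -> [-0.9167 -0.75   -0.    ] 0.0
(0.5, -0.25, 0.2, -90) -> [-0.75   -0.4167 -0.    ] 0.0
```

Request:
drive_tool:
  increments:
    - [[1, -0.95, 0.6, 0, -0.14], [1, -0.95, 0.6, 0, -0.14], [1, -0.95, 0.6, 0, -0.14], [1, -0.95, 0.6, 0, -0.14], [1, -0.95, 0.6, 0, -0.14]]

```text
time_s: 0.72
tcp_pos: [0.2598, -0.5555, 0.2015]
eef_rot: [180.0, 0.0, -114.9]
contact_force: [0.0, 0.1, 0.9]
gripper_width: 0.0875
gripper_force: 0.0
```

Request:
drive_tool:
  increments:
    - [[1, -0.85, -0.34, 0, -0.069], [1, -0.85, -0.34, 0, -0.069], [1, -0.85, -0.34, 0, -0.069]]

```text
time_s: 1.1
tcp_pos: [0.3419, -0.4793, 0.2016]
eef_rot: [-180.0, 0.0, -90.0]
contact_force: [0.0, -1.3, -0.3]
gripper_width: 0.0876
gripper_force: 0.0
```

Request:
drive_tool:
  increments:
    - [[1, -1, -1, 0, 0], [1, -1, -1, 0, 0], [1, -1, -1, 0, 0], [1, -1, -1, 0, 0]]

```text
time_s: 1.6
tcp_pos: [0.4627, -0.3601, 0.2013]
eef_rot: [180.0, 0.0, -90.2]
contact_force: [0.1, -0.4, 0.0]
gripper_width: 0.0876
gripper_force: 0.0
```

Request:
drive_tool:
  increments:
    - [[1, -0.95, -0.83, 0, 0], [1, -0.95, -0.83, 0, 0], [1, -0.95, -0.83, 0, 0], [1, -0.95, -0.83, 0, 0], [1, -0.95, -0.83, 0, 0]]

```text
time_s: 2.22
tcp_pos: [0.5606, -0.2497, 0.2015]
eef_rot: [180.0, 0.0, -90.5]
contact_force: [-0.4, -0.4, -0.3]
gripper_width: 0.0878
gripper_force: 0.0
```

```bash
python3 - <<'E'
from h import *
s=r.get_state();print(s['tcp_pos'],s['eef_rot'],s['joints'].round(1))
m=camera_model('wrist');import pickle;pickle.dump(m,open('w1.pkl','wb'));print(proj(m,(.5634,-.2296,.08)))
a=save('wrist','w1.png',s=1.4);np.save('w1.npy',a)
E
```

```text
[ 0.56060799 -0.24966827  0.20149759] [ 1.79953498e+02  4.15209675e-03 -9.04768313e+01] [ -5.8  14.9  -7.4   0.  -67.7   5.3]
[271.81154611 216.14175557]
```

View pics/w1.png

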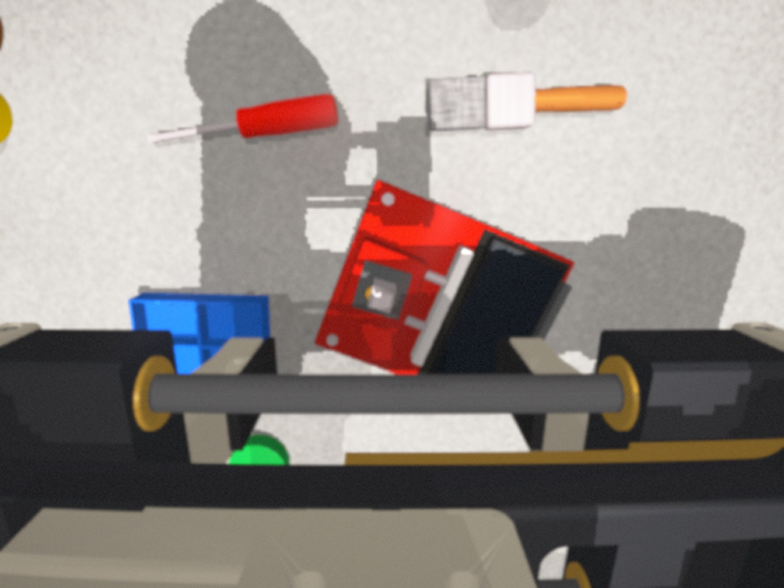

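```bash
python3 - <<'E'
from h import *
import pickle;m=pickle.load(open('w1.pkl','rb'));a=np.load('w1.npy')
x0,y0,x1,y1=240,175,305,235
cv2.imwrite('pics/w1c.png',cv2.cvtColor(cv2.resize(a[y0:y1,x0:x1],None,fx=10,fy=10,interpolation=cv2.INTER_CUBIC),cv2.COLOR_RGB2BGR))
hsv=cv2.cvtColor(a,cv2.COLOR_RGB2HSV)
g=np.zeros(a.shape[:2],'uint8');g[y0:y1,x0:x1]=((hsv[...,1]<90)[y0:y1,x0:x1])*255
n,l,st,ce=cv2.connectedComponentsWithStats(g)
i=l[212,262] or l[209,271];print(i,st[i]);c=(l==i).astype('uint8');rc=cv2.minAreaRect(cv2.findNonZero(c));print(rc)
B=[onz(m,p,.05)[:2] for p in cv2.boxPoints(rc)];print(np.round(B,4).tolist(),np.mean(B,0))
for k in range(4):
  d=B[(k+1)%4]-B[k];print(np.linalg.norm(d).round(4),np.degrees(np.arctan2(d[1],d[0])).round(1))
red=((hsv[...,1]>130)&((hsv[...,0]<8)|(hsv[...,0]>172))).astype('uint8');red[:, :220]=0;red[:120]=0;red[275:]=0
for q in((270,128),(410,188),(226,246)):print(q,onz(m,q,.016))
E
```

```text
2 [ 252  187   41   40 1077]
((272.39276123046875, 206.92388916015625), (33.899532318115234, 33.2340202331543), 16.927513122558594)
[[0.5871, -0.2189], [0.5753, -0.2554], [0.5394, -0.2439], [0.5502, -0.2067]] [ 0.56300759 -0.23123481]
0.0384 -107.8
0.0377 162.2
0.0388 73.8
0.0388 -18.3
(270, 128) [ 0.56509232 -0.31747379  0.016     ]
(410, 188) [ 0.39360134 -0.2451306   0.016     ]
(226, 246) [ 0.62365898 -0.17109662  0.016     ]
```

View pics/w1c.png

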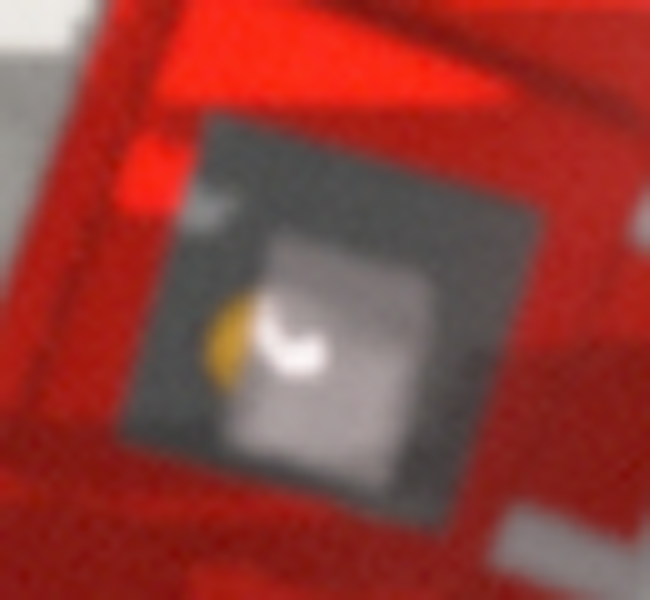

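Request:
drive_tool:
  increments:
    - [[1, -1, 0.3, 0, 0], [1, -1, 0.3, 0, 0], [1, -1, 0.3, 0, 0]]

```text
time_s: 2.65
tcp_pos: [0.525, -0.1269, 0.2026]
eef_rot: [-179.9, 0.0, -90.3]
contact_force: [0.8, -0.4, 0.0]
gripper_width: 0.0881
gripper_force: 0.0
```

Request:
drive_tool:
  increments:
    - [[1, -1, 0.3, 0, 0], [1, -1, 0.3, 0, 0], [1, -1, 0.3, 0, 0]]

```text
time_s: 3.02
tcp_pos: [0.4907, -0.0066, 0.2024]
eef_rot: [-179.9, 0.0, -90.3]
contact_force: [0.8, 0.8, 0.2]
gripper_width: 0.0877
gripper_force: 0.0
```

Request:
drive_tool:
  increments:
    - [[1, -1, 0.3, 0, 0], [1, -1, 0.3, 0, 0], [1, -1, 0.3, 0, 0]]

```text
time_s: 3.4
tcp_pos: [0.4562, 0.1136, 0.2021]
eef_rot: [-180.0, 0.0, -90.3]
contact_force: [0.1, 0.0, 0.9]
gripper_width: 0.0872
gripper_force: 0.0
```

Request:
drive_tool:
  increments:
    - [[1, -1, 0.3, 0.5, -0.01], [1, -1, 0.3, 0.5, -0.01], [1, -1, 0.3, 0.5, -0.01], [1, -1, 0.3, 0.5, -0.01], [1, -1, 0.3, 0.5, -0.01]]

```text
time_s: 4.03
tcp_pos: [0.4221, 0.2308, 0.1423]
eef_rot: [-180.0, 0.0, -86.9]
contact_force: [-0.6, -0.7, 0.1]
gripper_width: 0.0875
gripper_force: 0.0
```

```bash
python3 - <<'E'
from h import *
m=camera_model('wrist');a=save('wrist','w2.png',s=1.2)
print(proj(m,(.406,.2305,.03)));print([len(cv2.findNonZero(k)) for k in[mask(a,5,20)]])
plan((.406,.2305,.017,-86.5))
E
```

```text
[290.82560214 199.68463081]
[6715]
(0.406, 0.2305, 0.017, -86.5) -> [-0.0036  0.1338  1.045 ] -0.0013
```

View pics/w2.png

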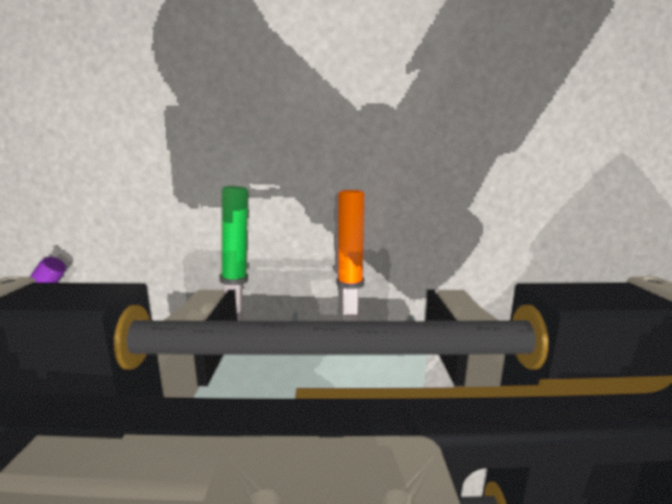

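The orange sleeve is centred at (351,237) in the 1.2x picture, within 2 px of my prediction. Green stays clear to the left at (234,232).

Request:
drive_tool:
  increments:
    - [[1, 0, 0.14, 0.5, -0.001], [1, 0, 0.14, 0.5, -0.001], [1, 0, 0.14, 0.5, -0.001]]

```text
time_s: 4.45
tcp_pos: [0.4057, 0.2314, 0.0832]
eef_rot: [-179.9, 0.0, -86.5]
contact_force: [0.7, -0.0, 0.5]
gripper_width: 0.0877
gripper_force: 0.0
```

Request:
drive_tool:
  increments:
    - [[1, 0, 0, 0.54, 0], [1, 0, 0, 0.54, 0], [-1, 0, 0, 0.54, 0], [-1, 0, 0, 0.54, 0], [-1, 0, 0, 0.54, 0]]
  squeeze: 40

```text
time_s: 5.08
tcp_pos: [0.4052, 0.2321, 0.0185]
eef_rot: [-179.9, 0.1, -86.5]
contact_force: [-0.4, -0.1, 0.2]
gripper_width: 0.0631
gripper_force: 0.0
```

Request:
drive_tool:
  increments:
    - [[-1, 0, 0, 0, 0], [-1, 0, 0, 0, 0], [-1, 0, 0, 0, 0], [-1, 0, 0, 0, 0]]

```text
time_s: 5.58
tcp_pos: [0.4043, 0.2311, 0.0169]
eef_rot: [180.0, -0.0, -86.5]
contact_force: [0.7, -0.7, -0.2]
gripper_width: 0.0229
gripper_force: 0.0
```

Request:
drive_tool:
  increments:
    - [[-1, 0, 0, 0, 0], [-1, 0, 0, 0, 0], [-1, 0, 0, 0, 0], [-1, 0.15, 0, 0, 0], [-1, 0.3, 0, 0, 0]]

```text
time_s: 6.2
tcp_pos: [0.4063, 0.1939, 0.0168]
eef_rot: [180.0, -0.0, -86.5]
contact_force: [-0.1, -0.7, 0.7]
gripper_width: 0.0001
gripper_force: 0.0
```

Request:
drive_tool:
  increments:
    - [[-1, 0.15, 0, 0, 0], [-1, 0.3, 0, 0, 0], [-1, 0.45, 0, 0, 0], [-1, 0.6, 0, 0, 0], [-1, 0.7, 0, 0, 0]]

```text
time_s: 6.82
tcp_pos: [0.4118, 0.1102, 0.017]
eef_rot: [-180.0, 0.0, -86.5]
contact_force: [-0.1, 0.4, 0.5]
gripper_width: 0.0006
gripper_force: 0.0
```

Request:
drive_tool:
  increments:
    - [[-1, 0, 0, 0, 0], [-1, 0, 0, 0, 0], [1, 0, 0, 0, 0], [1, 0, 0, 0, 0], [1, 0, 0, 0, 0]]

```text
time_s: 7.45
tcp_pos: [0.4117, 0.1116, 0.0169]
eef_rot: [180.0, -0.0, -86.5]
contact_force: [0.2, 0.2, 0.4]
gripper_width: 0.0248
gripper_force: 0.0
```

Request:
drive_tool:
  increments:
    - [[1, 0, 0, -0.5, 0], [1, 0, 0, -1, 0], [1, 0, 0, -1, 0], [1, 0, 0, -1, 0]]

```text
time_s: 7.95
tcp_pos: [0.4114, 0.1114, 0.1369]
eef_rot: [-180.0, 0.0, -86.5]
contact_force: [0.2, -0.5, -0.4]
gripper_width: 0.065
gripper_force: 0.0
```

Request:
drive_tool:
  increments:
    - [[1, -0.55, 0, -0.1, 0], [1, -0.55, 0, -0.1, 0], [1, -0.55, 0, -0.1, 0]]

```text
time_s: 8.32
tcp_pos: [0.4068, 0.177, 0.1476]
eef_rot: [179.9, -0.1, -86.4]
contact_force: [-0.2, -0.6, 0.1]
gripper_width: 0.087
gripper_force: 0.0
```

```bash
python3 - <<'E'
from h import *
import pickle
m=camera_model('wrist');a=save('wrist','w3.png',s=1.2);np.save('w3.npy',a);pickle.dump(m,open('w3.pkl','wb'))
mt=camera_model('top');t=capture('top');np.save('top2.npy',t)
for im,mm in((a,m),(t,mt)):
    q=mask(im,5,20,box=None if im is a else(170,215,300,250))
    n,l,st,ce=cv2.connectedComponentsWithStats(q);
    for i in range(1,n):
        if st[i,4]>40:
            c,u,tt,_=axis(l==i);P=[onz(mm,c+u*k,.02) for k in(0,tt[0],tt[1])];d=P[2]-P[1];print(st[i],c,np.round(P,4).tolist(),np.degrees(np.arctan2(d[1],d[0])))
E
```

```text
[ 263  207   22   62 1130] [273.3079646  236.52831858] [[0.4051, 0.2215, 0.02], [0.4071, 0.1899, 0.02], [0.4027, 0.2584, 0.02]] 93.64997426385385
[ 95 254  31  54 820] [107.34390244 280.67195122] [[0.5899, 0.2866, 0.02], [0.5829, 0.2534, 0.02], [0.5972, 0.3204, 0.02]] 77.99955964617179
[426 254  31  54 797] [443.5608532  280.42032622] [[0.2082, 0.2633, 0.02], [0.2195, 0.2313, 0.02], [0.1963, 0.2962, 0.02]] 109.66386392770826
[ 245  313  315   20 3358] [418.19029184 324.34425253] [[0.2263, 0.3223, 0.02], [0.0521, 0.311, 0.02], [0.4266, 0.3401, 0.02]] 4.446811441264777
[403 401  18  19 183] [411.10928962 409.77595628] [[0.2084, 0.4545, 0.02], [0.2191, 0.443, 0.02], [0.1938, 0.47, 0.02]] 133.08258495437357
[207 229   7   7  45] [210.13333333 232.26666667] [[0.4049, 0.2567, 0.02], [0.4117, 0.2453, 0.02], [0.3982, 0.2681, 0.02]] 120.71605805895263
[216 228  14   8  90] [222.26666667 231.72222222] [[0.4077, 0.2148, 0.02], [0.41, 0.1916, 0.02], [0.4056, 0.2369, 0.02]] 95.56231444868014
```

View pics/w3.png

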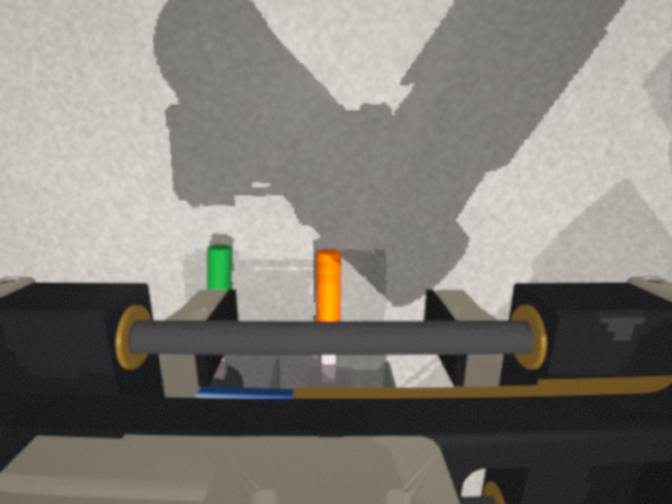

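The orange sleeve is still at (328,285) and has not moved. The fingers shut to 0 without holding it, so I'll compare the views to find out why.

```bash
python3 - <<'E'
from h import *
b=np.load('scene.npy');s=capture('scene');np.save('scene2.npy',s);ms=camera_model('scene')
for im in(b,s):
    for h0,h1 in((5,20),(45,75)):
        c,u,tt,n=axis(mask(im,h0,h1,box=(305,245,400,315)));P=[onz(ms,c+u*k,.02) for k in(0,tt[0],tt[1])];print(n,c.round(1),np.round(P,4).tolist())
# two-ray triangulation of sleeve centroid
a=np.load('top.npy');mt=camera_model('top')
for h,bt,bs in(((5,20),(190,220,235,245),(330,250,385,290)),((45,75),(190,195,235,212),(305,270,350,310))):
    c1,d1=ray(mt,axis(mask(a,*h,box=bt))[0]);c2,d2=ray(ms,axis(mask(b,*h,box=bs))[0])
    k=np.linalg.lstsq(np.c_[d1,-d2],c2-c1,rcond=None)[0];print('tri',c1+k[0]*d1,c2+k[1]*d2)
o=np.hstack([x[235:325,290:440] for x in(b,s)])
cv2.imwrite('pics/cmp.png',cv2.cvtColor(cv2.resize(o,None,fx=2.6,fy=2.6,interpolation=cv2.INTER_CUBIC),cv2.COLOR_RGB2BGR))
E
```

```text
255 [354.8 266.7] [[0.405, 0.2304, 0.02], [0.4072, 0.1924, 0.02], [0.403, 0.2667, 0.02]]
251 [326.6 289.2] [[0.5033, 0.2319, 0.02], [0.5021, 0.1935, 0.02], [0.5045, 0.2681, 0.02]]
262 [354.7 266.4] [[0.4047, 0.2295, 0.02], [0.4065, 0.1915, 0.02], [0.403, 0.2662, 0.02]]
244 [326.6 289.2] [[0.5033, 0.232, 0.02], [0.5023, 0.1954, 0.02], [0.5042, 0.2673, 0.02]]
tri [0.40625227 0.23011505 0.02113114] [0.40565537 0.23083437 0.0211596 ]
tri [0.50467501 0.23307926 0.0229564 ] [0.50466509 0.23309077 0.0229562 ]
```

View pics/cmp.png

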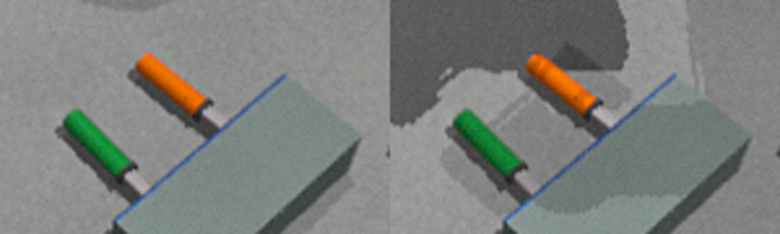

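```bash
python3 - <<'E'
from h import *
plan((.405,.23,.08,-86.5),(.405,.23,.012,-86.5))
E
```

```text
(0.405, 0.23, 0.08, -86.5) -> [-0.4484 -0.009   0.5675] -0.0001
(0.405, 0.23, 0.012, -86.5) -> [ 0.     -0.      0.5667] -0.0
```

Request:
drive_tool:
  increments:
    - [[1, -0.45, -0.01, 0.3, 0], [1, -0.45, -0.01, 0.57, 0], [1, -0.45, -0.01, 0.57, 0]]
  squeeze: 15

```text
time_s: 8.85
tcp_pos: [0.4041, 0.2291, 0.0783]
eef_rot: [179.8, -0.3, -86.5]
contact_force: [0.3, -0.2, 0.3]
gripper_width: 0.0876
gripper_force: 0.0
```

Request:
drive_tool:
  increments:
    - [[1, 0, 0, 0.4, 0], [1, 0, 0, 0.57, 0], [0, 0, 0, 0.57, 0], [-0.2, 0, 0, 0.57, 0], [-0.3, 0, 0, 0.57, 0]]

```text
time_s: 9.48
tcp_pos: [0.4064, 0.2319, 0.0136]
eef_rot: [-179.9, 0.1, -86.5]
contact_force: [0.2, -0.3, 0.4]
gripper_width: 0.0633
gripper_force: 0.0
```

Request:
drive_tool:
  increments:
    - [[-0.4, 0, 0, 0, 0], [-0.44, 0, 0, 0, 0], [-0.44, 0, 0, 0, 0]]

```text
time_s: 9.85
tcp_pos: [0.4056, 0.2313, 0.0123]
eef_rot: [-180.0, 0.0, -86.5]
contact_force: [1.2, -0.6, 0.1]
gripper_width: 0.033
gripper_force: 0.0
```

Request:
drive_tool:
  increments:
    - [[-0.55, 0, 0, 0, 0], [-0.55, 0, 0, 0, 0]]

```text
time_s: 10.1
tcp_pos: [0.4055, 0.2312, 0.0121]
eef_rot: [180.0, -0.0, -86.5]
contact_force: [-0.2, 0.6, 0.4]
gripper_width: 0.0203
gripper_force: 0.0
```

Request:
drive_tool:
  increments:
    - [[-0.6, 0, 0, 0, 0], [-0.6, 0, 0, 0, 0]]

```text
time_s: 10.35
tcp_pos: [0.4056, 0.2312, 0.0121]
eef_rot: [180.0, -0.0, -86.5]
contact_force: [0.4, 0.2, 0.5]
gripper_width: 0.0175
gripper_force: 0.0
```

```bash
python3 - <<'E'
from h import *
w=capture('wrist');s=capture('scene')
o=np.vstack([cv2.resize(s[215:305,290:440],(560,336),interpolation=cv2.INTER_CUBIC),cv2.resize(w[170:420,100:470],(390,264))[:, :].copy() if 0 else cv2.resize(w[190:350,100:460],(560,249))])
cv2.imwrite('pics/grip.png',cv2.cvtColor(o,cv2.COLOR_RGB2BGR))
m=camera_model('scene');print((proj(m,r.get_state()['tcp_pos'])-[290,215])*3.73)
E
```

```text
[241.17311201 200.37697006]
```

View pics/grip.png

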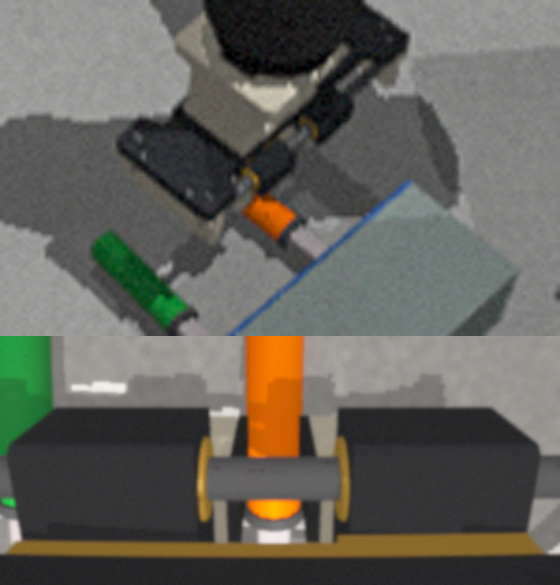

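Pads flank the sleeve near (275,440), but the reported width (17.5 mm) is below the sleeve's 22 mm and the force is zero. I'll test whether the sleeve rides up on the fingers or is not touched at all.

```bash
cat >> h.py <<'E'
def orange():
    for n,bx in(('scene',(290,225,400,300)),('wrist',(200,100,330,340))):
        m=camera_model(n);q=mask(capture(n),5,20,box=bx);k,l,st,ce=cv2.connectedComponentsWithStats(q);i=1+st[1:,4].argmax();c,u,t,N=axis(l==i)
        w=[int((l[y]==i).sum()) for y in range(st[i,1]+4,st[i,1]+st[i,3],12)] if n=='wrist' else ''
        print(n,st[i],c.round(1),(c+u*t[0]).round(1),(c+u*t[1]).round(1),w)
E
python3 -c "
from h import *
orange()"
```

```text
scene [355 266  14  13 106] [361.6 272.1] [356.3 268.9] [366.4 275. ] 
wrist [ 258  177   38   92 3254] [275.8 222.2] [276.5 178.8] [275.1 266.9] [35, 37, 37, 37, 37, 36, 34, 34]
```

Request:
drive_tool:
  increments:
    - [[-0.6, 0, 0, -0.05, 0], [-0.6, 0, 0, -0.1, 0], [-0.6, 0, 0, -0.1, 0]]

```text
time_s: 10.92
tcp_pos: [0.4059, 0.2317, 0.0249]
eef_rot: [-179.9, 0.1, -86.5]
contact_force: [0.1, 0.7, 0.8]
gripper_width: 0.0176
gripper_force: 0.0
```

```bash
python3 -c "
from h import *
orange();print(r.get_state()['moment'],r.get_state()['contact_force'])"
```

```text
scene [351 264  18  15 129] [360.4 271.3] [352.4 266.5] [366.4 274.9] 
wrist [ 258  174   37   95 3226] [276.1 220.7] [276.7 175. ] [275.4 266.9] [34, 36, 35, 35, 34, 34, 34, 34]
[-0.01442316  0.13362425 -0.00071517] [ 0.18277064  0.56188432 -0.80290696]
```

The sleeve didn't move when I lifted, so the fingers closed above it. The wrist views agree: the finger separation and the tip row put the real tips about 25 mm behind the nominal TCP instead of 11 mm ahead. I'll check by lowering gently, open, beside the sleeve while watching the force.

Request:
drive_tool:
  increments:
    - [[0.2, 0, 0, 0, 0], [0.2, 0, 0, 0, 0], [0.2, 0, 0, 0, 0], [0.2, 0, 0, 0.1, 0], [0.2, 0, 0, 0.1, 0]]

```text
time_s: 11.65
tcp_pos: [0.4049, 0.2305, 0.011]
eef_rot: [179.9, -0.1, -86.5]
contact_force: [0.1, 0.7, 0.4]
gripper_width: 0.0524
gripper_force: 0.0
```

Request:
drive_tool:
  increments:
    - [[0.2, 0, 0, 0.03, 0], [0.2, 0, 0, 0.06, 0], [0.2, 0, 0, 0.06, 0]]

```text
time_s: 12.02
tcp_pos: [0.4054, 0.2311, 0.0047]
eef_rot: [180.0, -0.0, -86.5]
contact_force: [-0.2, -0.5, 0.1]
gripper_width: 0.0527
gripper_force: 0.0
```

```bash
python3 -c "
from h import *
s=r.get_state();print(s['tcp_pos'],s['contact_force'],s['joints'],s['gripper_width'])
w=capture('wrist');np.save('w5.npy',w);m=camera_model('wrist');print('tcp px',proj(m,s['tcp_pos']))
cv2.imwrite('pics/w5.png',cv2.cvtColor(cv2.resize(w[180:380,130:420],None,fx=2.7,fy=2.7,interpolation=cv2.INTER_CUBIC),cv2.COLOR_RGB2BGR))"
```

```text
[0.40544567 0.2310719  0.00469165] [-0.18799355 -0.472016    0.14229244] [ 5.39466935e+01  1.45491614e+01 -3.91394296e+01 -9.46946025e-04
 -3.63430898e+01 -5.04367493e+01] 0.052707758715567744
tcp px [274.25763235 239.91958038]
```

No contact at TCP z 0.0047, where nominal tips would already be inside the bench. The offset is real, so I continue down gently.

Request:
drive_tool:
  increments:
    - [[0.2, 0, 0, 0.03, 0], [0.2, 0, 0, 0.06, 0], [0.2, 0, 0, 0.06, 0]]

```text
time_s: 12.45
tcp_pos: [0.4054, 0.231, -0.0026]
eef_rot: [180.0, -0.0, -86.5]
contact_force: [0.5, -0.2, -0.1]
gripper_width: 0.0529
gripper_force: 0.0
```

Request:
drive_tool:
  increments:
    - [[0.2, 0, 0, 0.03, 0], [0.2, 0, 0, 0.05, 0], [0.2, 0, 0, 0.05, 0]]

```text
time_s: 12.82
tcp_pos: [0.4055, 0.2311, -0.0085]
eef_rot: [180.0, -0.0, -86.5]
contact_force: [0.3, 0.5, 0.1]
gripper_width: 0.0524
gripper_force: 0.0
```

Request:
drive_tool:
  increments:
    - [[0.2, 0, 0, 0.02, 0], [0.2, 0, 0, 0.03, 0], [0.2, 0, 0, 0.03, 0]]

```text
time_s: 13.2
tcp_pos: [0.4055, 0.2312, -0.0119]
eef_rot: [180.0, -0.0, -86.5]
contact_force: [-1.2, 0.1, -0.2]
gripper_width: 0.0526
gripper_force: 0.0
```

Request:
drive_tool:
  increments:
    - [[0.2, 0, 0, 0.02, 0], [0.2, 0, 0, 0.04, 0], [0.2, 0, 0, 0.04, 0]]

```text
time_s: 13.58
tcp_pos: [0.4054, 0.2311, -0.0169]
eef_rot: [180.0, -0.0, -86.5]
contact_force: [1.2, -0.2, -0.0]
gripper_width: 0.0528
gripper_force: 0.0
```

Request:
drive_tool:
  increments:
    - [[-0.3, 0, 0, 0, 0], [-0.6, 0, 0, 0, 0], [-0.6, 0, 0, 0, 0], [-0.6, 0, 0, 0, 0], [-0.6, 0, 0, 0, 0]]
  squeeze: 20

```text
time_s: 14.2
tcp_pos: [0.4056, 0.2313, -0.0166]
eef_rot: [-180.0, 0.0, -86.5]
contact_force: [0.2, -0.3, 0.3]
gripper_width: 0.0217
gripper_force: 20.0
```

Request:
drive_tool:
  increments:
    - [[-0.8, 0, 0, 0, 0], [-0.8, 0, 0, 0, 0]]

```text
time_s: 14.45
tcp_pos: [0.4056, 0.2312, -0.0166]
eef_rot: [180.0, -0.0, -86.5]
contact_force: [-0.2, 0.0, 0.1]
gripper_width: 0.0206
gripper_force: 20.0
```

Gripped: width 21 mm, 20 N. The usable fingertips are about 35 mm shorter than described. Now I draw it out.

Request:
drive_tool:
  increments:
    - [[-1, 0.1, 0, 0, 0], [-1, 0.25, 0, 0, 0], [-1, 0.4, 0, 0, 0], [-1, 0.55, 0, 0, 0], [-1, 0.7, 0, 0, 0]]
  squeeze: 30

```text
time_s: 15.08
tcp_pos: [0.4107, 0.1459, -0.0166]
eef_rot: [-180.0, 0.0, -86.5]
contact_force: [0.6, 1.8, -0.4]
gripper_width: 0.0209
gripper_force: 30.0
```

Request:
drive_tool:
  increments:
    - [[-1, 0.15, 0, 0, 0], [-1, 0.3, 0, 0, 0], [-1, 0.35, 0, 0, 0], [-1, 0.35, 0, 0, 0]]

```text
time_s: 15.58
tcp_pos: [0.4129, 0.1044, -0.0167]
eef_rot: [179.9, -0.1, -86.5]
contact_force: [0.6, -2.5, 1.7]
gripper_width: 0.021
gripper_force: 30.0
```

```bash
python3 - <<'E'
from h import *
orange();plan((.41,.11,.1,-86.5))
E
```

```text
scene [320 238  11  11  68] [325.1 243.1] [329.1 240.9] [321.  245.3] 
wrist [ 253  186   46   82 3553] [275.6 227.3] [275.8 187.5] [275.4 266.9] [40, 45, 44, 44, 44, 45, 44]
(0.41, 0.11, 0.1, -86.5) -> [-0.0428  0.022  -0.9729] 0.0
```

Request:
drive_tool:
  increments:
    - [[0.3, 0, 0, 0, 0], [0.3, 0, 0, 0, 0], [0.3, 0, 0, 0, 0], [0.5, 0, 0, -0.5, 0], [1, 0, 0, -1, 0]]

```text
time_s: 16.3
tcp_pos: [0.4127, 0.1052, 0.1043]
eef_rot: [179.9, -0.1, -86.5]
contact_force: [2.1, 1.2, 0.1]
gripper_width: 0.0657
gripper_force: 0.0
```

Request:
drive_tool:
  increments:
    - [[1, -0.5, 0, -0.25, 0], [1, -1, 0, -0.5, 0], [1, -1, 0, -0.5, 0], [1, -1, 0, -0.5, 0]]

```text
time_s: 16.8
tcp_pos: [0.4055, 0.2256, 0.1631]
eef_rot: [180.0, 0.0, -86.4]
contact_force: [0.1, -0.6, 0.4]
gripper_width: 0.088
gripper_force: 0.0
```

Request:
drive_tool:
  increments:
    - [[1, -0.25, 0, 0, 0], [1, -0.25, 0, 0, 0], [1, -0.25, 0, 0, 0]]

```text
time_s: 17.18
tcp_pos: [0.4037, 0.2538, 0.1625]
eef_rot: [179.9, -0.1, -86.5]
contact_force: [-0.8, -0.5, 0.5]
gripper_width: 0.0873
gripper_force: 0.0
```

```bash
python3 - <<'E'
from h import *
import pickle
s=r.get_state();print(s['tcp_pos'])
m=camera_model('wrist');w=capture('wrist');np.save('w6.npy',w);pickle.dump(m,open('w6.pkl','wb'))
q=mask(w,5,20,box=(180,0,380,262));n,l,st,ce=cv2.connectedComponentsWithStats(q);i=1+st[1:,4].argmax()
c,u,t,N=axis(l==i);P=[onz(m,c+u*k,.021)[:2] for k in(0,t[0],t[1])];print(st[i],np.round(P,4).tolist())
d=(P[1]-P[2]);d=d*np.sign(-d[1]);d/=np.linalg.norm(d);yaw=np.degrees(np.arctan2(d[1],d[0]));h=P[0]-.11*d;print('yaw',yaw,'hole',h)
print('hole px',proj(m,[*h,.04]))
hc=proj(m,[*h,.04]);x,y=[int(v) for v in hc]
cv2.imwrite('pics/w6.png',cv2.cvtColor(cv2.resize(w[max(0,y-110):y+60,x-130:x+130],None,fx=3,fy=3,interpolation=cv2.INTER_CUBIC),cv2.COLOR_RGB2BGR));print(x-130,y-110)
E
```

```text
[0.40367918 0.25377152 0.16248716]
[ 264    0   23   83 1833] [[0.4122, 0.1032], [0.414, 0.0682], [0.4103, 0.1405]]
yaw -87.07518264947987 hole [0.40663158 0.21308729]
hole px [273.77669744 156.65993982]
143 46
```

View pics/w6.png

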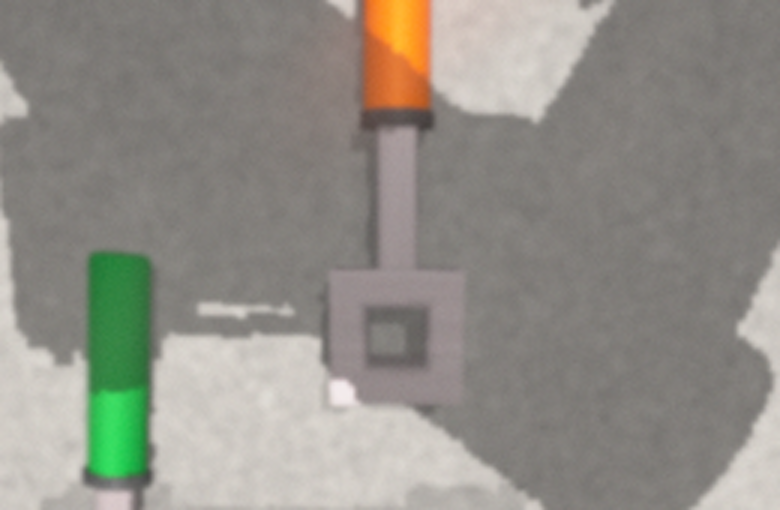

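The crop shows the lever drawn out: its square-holed head is centred at (397,336), the sleeve at (397,50), and green is clear at (120,370). The hole is at about (0.405, 0.214) with yaw about -87°. Now I grip the head.

Request:
drive_tool:
  increments:
    - [[1, 0.33, 0.01, 0.35, 0.001], [1, 0.33, 0.01, 0.8, 0.001], [1, 0.33, 0.01, 0.8, 0.001], [1, 0.33, 0.01, 0.8, 0.001]]
  squeeze: 15

```text
time_s: 17.73
tcp_pos: [0.4063, 0.2161, 0.0689]
eef_rot: [-179.9, 0.0, -86.8]
contact_force: [-0.1, 1.0, -0.1]
gripper_width: 0.0882
gripper_force: 0.0
```

Request:
drive_tool:
  increments:
    - [[1, 0, 0, 0.3, 0], [1, 0, 0, 0.55, 0], [1, 0, 0, 0.64, 0], [1, 0, 0, 0.64, 0], [0, 0, 0, 0.64, 0]]

```text
time_s: 18.35
tcp_pos: [0.4062, 0.2166, -0.0081]
eef_rot: [-179.9, 0.1, -86.8]
contact_force: [-0.3, 0.3, 0.5]
gripper_width: 0.0822
gripper_force: 0.0
```

Request:
drive_tool:
  increments:
    - [[-0.4, 0, 0, 0, 0], [-0.4, 0, 0, 0, 0], [-0.4, 0, 0, 0, 0], [-0.4, 0, 0, 0, 0], [-0.4, 0, 0, 0, 0]]

```text
time_s: 18.98
tcp_pos: [0.4055, 0.2158, -0.0093]
eef_rot: [-180.0, 0.0, -86.8]
contact_force: [0.7, 0.6, 1.4]
gripper_width: 0.044
gripper_force: 15.0
```

Request:
drive_tool:
  increments:
    - [[-1, 0, 0, 0, 0], [-1, 0, 0, -0.1, 0], [-1, 0, 0, -0.4, 0], [-1, 0, 0, -0.8, 0], [-1, 0, 0, -1, 0]]
  squeeze: 50

```text
time_s: 19.6
tcp_pos: [0.4056, 0.2159, 0.1133]
eef_rot: [-179.9, 0.1, -86.8]
contact_force: [-0.2, 0.0, -4.4]
gripper_width: 0.0438
gripper_force: 49.9
```

Request:
drive_tool:
  increments:
    - [[-1, 0.25, -0.08, -0.1, 0], [-1, 0.6, -0.17, -0.2, 0], [-1, 0.95, -0.27, -0.2, 0], [-1, 0.95, -0.27, -0.2, 0]]

```text
time_s: 20.1
tcp_pos: [0.4434, 0.101, 0.1347]
eef_rot: [179.9, -0.0, -87.1]
contact_force: [-0.2, 0.4, -3.5]
gripper_width: 0.0435
gripper_force: 49.9
```

Request:
drive_tool:
  increments:
    - [[-1, 0.4, -0.12, 0, 0], [-1, 0.8, -0.24, 0, 0], [-1, 0.95, -0.27, 0, 0]]

```text
time_s: 20.48
tcp_pos: [0.4823, -0.01, 0.1344]
eef_rot: [179.9, -0.0, -86.9]
contact_force: [0.2, -0.1, -4.1]
gripper_width: 0.0435
gripper_force: 49.9
```

Request:
drive_tool:
  increments:
    - [[-1, 0.4, -0.12, 0, 0], [-1, 0.8, -0.24, 0, 0], [-1, 0.95, -0.27, 0, 0]]

```text
time_s: 20.85
tcp_pos: [0.5212, -0.122, 0.1342]
eef_rot: [179.9, 0.0, -87.0]
contact_force: [-1.1, 0.6, -3.7]
gripper_width: 0.0438
gripper_force: 49.9
```

Request:
drive_tool:
  increments:
    - [[-1, 0.4, -0.12, 0, 0.02], [-1, 0.75, -0.23, 0, 0.04], [-1, 0.93, -0.27, 0, 0.056], [-1, 0.93, -0.27, 0, 0.056], [-1, 0.93, -0.27, 0, 0.056]]

```text
time_s: 21.48
tcp_pos: [0.5592, -0.2292, 0.1343]
eef_rot: [179.9, 0.0, -106.9]
contact_force: [-0.3, 0.1, -3.0]
gripper_width: 0.0434
gripper_force: 49.9
```

```bash
python3 - <<'E'
from h import *
s=r.get_state();print(s['tcp_pos'],s['eef_rot'],s['contact_force'],s['moment'],s['gripper_width'],s['joints'].round(1))
m=camera_model('wrist');w=capture('wrist');np.save('w7.npy',w)
q=mask(w,5,20,box=(180,0,380,262));n,l,st,ce=cv2.connectedComponentsWithStats(q);i=1+st[1:,4].argmax()
c,u,t,N=axis(l==i);z=s['tcp_pos'][2]+.0093+.021;P=[onz(m,c+u*k,z)[:2] for k in(0,t[0],t[1])]
d=P[1]-P[2];d*=np.sign(-d[1]);print(st[i],np.round(P,4).tolist(),'lever yaw',np.degrees(np.arctan2(d[1],d[0])))
d/=np.linalg.norm(d);print('hole est',P[0]-.11*d)
plan((.5634,-.2296,.085,-107))
E
```

```text
[ 0.55915977 -0.22922715  0.13430623] [ 1.79938955e+02  1.59978671e-02 -1.06935384e+02] [-0.33851353  0.09483376 -3.04111891] [0.11799097 0.07592073 0.00156382] 0.04344169454889545 [ -3.8  16.9 -13.8  -0.  -59.3 -13.1]
[ 250    0   23  118 1577] [[0.5365, -0.3286], [0.5297, -0.3503], [0.5447, -0.3025]] lever yaw -107.54348748013852
hole est [ 0.56963362 -0.22376589]
(0.5634, -0.2296, 0.085, -107) -> [-0.006  -0.0337  0.4127] 0.0002
```

```bash
python3 - <<'E'
from h import *
w=np.load('w7.npy');h=cv2.cvtColor(w,cv2.COLOR_RGB2HSV)
for y in(20,60,100,140):print(y,[(x,*h[y,x].tolist()) for x in range(236,312,6)])
E
```

```text
20 [(236, 21, 12, 148), (242, 17, 12, 152), (248, 13, 20, 224), (254, 16, 255, 250), (260, 18, 255, 255), (266, 21, 255, 255), (272, 25, 255, 255), (278, 25, 255, 255), (284, 22, 255, 255), (290, 19, 255, 255), (296, 13, 184, 252), (302, 3, 23, 241), (308, 4, 29, 237)]
60 [(236, 9, 27, 162), (242, 8, 35, 175), (248, 9, 22, 237), (254, 14, 216, 252), (260, 19, 239, 255), (266, 22, 255, 255), (272, 25, 208, 255), (278, 25, 204, 255), (284, 23, 255, 255), (290, 19, 229, 255), (296, 12, 171, 252), (302, 10, 23, 245), (308, 11, 15, 243)]
100 [(236, 8, 46, 178), (242, 6, 41, 205), (248, 9, 20, 237), (254, 14, 223, 250), (260, 19, 255, 255), (266, 23, 255, 255), (272, 26, 228, 255), (278, 27, 255, 255), (284, 23, 255, 255), (290, 19, 255, 255), (296, 12, 173, 244), (302, 13, 8, 234), (308, 17, 8, 232)]
140 [(236, 5, 30, 153), (242, 1, 211, 181), (248, 2, 216, 184), (254, 1, 220, 145), (260, 2, 54, 171), (266, 0, 3, 253), (272, 0, 2, 254), (278, 165, 2, 254), (284, 0, 1, 254), (290, 1, 159, 184), (296, 2, 222, 185), (302, 2, 217, 187), (308, 1, 207, 187)]
```

```bash
python3 - <<'E'
from h import *
m=camera_model('wrist');s=r.get_state();w=np.load('w7.npy');h=cv2.cvtColor(w,cv2.COLOR_RGB2HSV)
col=h[:,275,1];print([(y,int(h[y,275,1]),int(h[y,275,2])) for y in range(108,150,3)])
e=np.nonzero(col[:150]>120)[0].max();p=onz(m,(275,e),s['tcp_pos'][2]+.0093+.031)
R=Ro.from_euler('xyz',s['eef_rot'],degrees=True).as_matrix();print(e,R.T@(p-s['tcp_pos']))
# same edge when lever lay on the bench (w6, hole seen directly)
import pickle;m6=pickle.load(open('w6.pkl','rb'));w6=cv2.cvtColor(np.load('w6.npy'),cv2.COLOR_RGB2HSV)
e6=np.nonzero(w6[:110,275,1]>120)[0].max();p6=onz(m6,(275,e6),.031);h6=onz(m6,(275.3,158),.04);print(e6,p6,h6,np.linalg.norm(p6[:2]-h6[:2]))
E
```

```text
[(108, 224, 255), (111, 215, 255), (114, 214, 255), (117, 102, 222), (120, 3, 149), (123, 2, 150), (126, 2, 153), (129, 8, 245), (132, 6, 250), (135, 2, 254), (138, 2, 254), (141, 2, 254), (144, 2, 254), (147, 2, 254)]
116 [ 0.07444881  0.00087053 -0.04031702]
81 [0.40969228 0.14182191 0.031     ] [0.40505497 0.21430647 0.04      ] 0.07263275527339669
```

Request:
drive_tool:
  increments:
    - [[-1, -0.01, -0.035, 0.2, 0], [-1, -0.01, -0.035, 0.41, 0], [-1, -0.01, -0.035, 0.41, 0], [-1, -0.01, -0.035, 0.41, 0]]

```text
time_s: 22.02
tcp_pos: [0.5647, -0.2299, 0.0865]
eef_rot: [-179.9, -0.0, -106.9]
contact_force: [0.3, -0.2, -2.7]
gripper_width: 0.0438
gripper_force: 49.9
```

Request:
drive_tool:
  increments:
    - [[-1, 0, 0, 0.05, 0], [-1, 0, 0, 0.1, 0], [-1, 0, 0, 0.15, 0], [-1, 0, 0, 0.15, 0]]

```text
time_s: 22.52
tcp_pos: [0.5635, -0.2302, 0.0666]
eef_rot: [179.9, -0.0, -107.0]
contact_force: [-0.2, 0.3, -3.2]
gripper_width: 0.0438
gripper_force: 49.9
```

```bash
python3 -c "
from h import *
s=r.get_state();print(s['tcp_pos'],s['eef_rot'],s['contact_force'],s['moment'])"
```

```text
[ 0.56351031 -0.23023158  0.06663718] [ 1.79926120e+02 -9.94927299e-03 -1.07018648e+02] [-0.21252736  0.31168494 -3.19105109] [ 0.02254096  0.08152186 -0.01044414]
```

Request:
drive_tool:
  increments:
    - [[-1, -0.006, 0, 0.03, 0], [-1, -0.006, 0, 0.06, 0], [-1, -0.006, 0, 0.06, 0]]

```text
time_s: 22.9
tcp_pos: [0.5647, -0.2297, 0.0602]
eef_rot: [-180.0, -0.0, -107.0]
contact_force: [0.5, -0.1, -3.6]
gripper_width: 0.0434
gripper_force: 49.9
```

Request:
drive_tool:
  increments:
    - [[-1, 0, 0, 0.025, 0], [-1, 0, 0, 0.04, 0], [-1, 0, 0, 0.04, 0]]

```text
time_s: 23.28
tcp_pos: [0.5655, -0.23, 0.0569]
eef_rot: [-179.8, -0.0, -107.0]
contact_force: [0.8, -1.1, 5.9]
gripper_width: 0.0439
gripper_force: 49.9
```

Request:
drive_tool:
  increments:
    - [[-1, 0, 0, 0.02, 0], [-1, 0, 0, 0.04, 0], [-1, 0, 0, 0.04, 0]]

```text
time_s: 23.65
tcp_pos: [0.5654, -0.2301, 0.0518]
eef_rot: [-179.8, -0.0, -107.0]
contact_force: [1.2, -2.5, 3.5]
gripper_width: 0.0436
gripper_force: 49.9
```

Request:
drive_tool:
  increments:
    - [[-1, 0, 0, 0.02, 0], [-1, 0, 0, 0.04, 0], [-1, 0, 0, 0.04, 0]]

```text
time_s: 24.02
tcp_pos: [0.5654, -0.2297, 0.0452]
eef_rot: [-179.9, 0.0, -107.0]
contact_force: [7.5, -3.5, -9.0]
gripper_width: 0.0437
gripper_force: 49.9
```

Request:
drive_tool:
  increments:
    - [[-1, 0, 0, 0.02, 0], [-1, 0, 0, 0.04, 0], [-1, 0, 0, 0.04, 0]]

```text
time_s: 24.4
tcp_pos: [0.564, -0.2294, 0.0408]
eef_rot: [180.0, 0.0, -107.0]
contact_force: [1.9, 0.5, -1.9]
gripper_width: 0.0437
gripper_force: 49.9
```

Request:
drive_tool:
  increments:
    - [[-1, 0, 0, 0.015, 0], [-1, 0, 0, 0.015, 0], [-1, 0, 0, 0.015, 0]]

```text
time_s: 24.78
tcp_pos: [0.564, -0.2294, 0.0406]
eef_rot: [-180.0, -0.0, -107.0]
contact_force: [-3.0, 3.6, 12.5]
gripper_width: 0.0439
gripper_force: 49.9
```

Request:
drive_tool:
  increments:
    - [[-1, 0, 0, -0.005, 0], [-1, 0, 0, -0.005, -0.02], [-1, 0.001, 0.003, -0.005, -0.04], [-1, 0.001, 0.005, -0.005, -0.06], [-1, 0.002, 0.007, -0.005, -0.08]]

```text
time_s: 25.4
tcp_pos: [0.5638, -0.2296, 0.0407]
eef_rot: [-179.9, -0.0, -78.0]
contact_force: [1.1, 1.8, 5.5]
gripper_width: 0.0436
gripper_force: 49.9
```

```bash
python3 -c "
from h import *
s=r.get_state();print(s['tcp_pos'],s['eef_rot'],s['contact_force'],s['moment'],s['gripper_width'])"
```

```text
[ 0.56379799 -0.22958214  0.04067502] [-1.79940108e+02 -2.79449557e-02 -7.79657807e+01] [1.09828399 1.80485059 5.53880052] [ 5.66793283e-01  4.54420088e-04 -1.22408004e-01] 0.04364133660178023
```

Request:
drive_tool:
  increments:
    - [[-1, 0.002, 0.002, 0, -0.02], [-1, 0.003, 0.004, 0, -0.04], [-1, 0.004, 0.006, 0, -0.06], [-1, 0.005, 0.007, 0, -0.08], [-1, 0.005, 0.007, 0, -0.08]]

```text
time_s: 26.02
tcp_pos: [0.563, -0.2301, 0.0407]
eef_rot: [-180.0, -0.0, -49.3]
contact_force: [-0.2, 2.6, 6.2]
gripper_width: 0.0437
gripper_force: 50.0
```

Request:
drive_tool:
  increments:
    - [[-1, 0, 0, 0, -0.01], [-1, 0, 0, 0, -0.02], [-1, 0, 0, 0, -0.02]]

```text
time_s: 26.4
tcp_pos: [0.5628, -0.2302, 0.0407]
eef_rot: [-180.0, -0.0, -42.1]
contact_force: [-1.1, 2.5, 6.4]
gripper_width: 0.0435
gripper_force: 50.0
```

```bash
python3 -c "
from h import *
s=r.get_state();print(s['tcp_pos'],s['eef_rot'],s['contact_force'],s['moment'],s['gripper_width'])"
```

```text
[ 0.5628258  -0.23021075  0.04067962] [-1.79985027e+02 -3.17573418e-02 -4.21274476e+01] [-1.08724516  2.46611483  6.38172365] [0.79926683 0.41648134 0.07411294] 0.043492221612551764
```

Request:
drive_tool:
  increments:
    - [[-1, 0, 0, 0, -0.01], [-1, 0, 0, 0, -0.01]]

```text
time_s: 26.65
tcp_pos: [0.5627, -0.2303, 0.0407]
eef_rot: [-180.0, -0.0, -38.5]
contact_force: [-0.3, 2.2, 6.7]
gripper_width: 0.0439
gripper_force: 50.0
```

```bash
python3 -c "
from h import *
s=r.get_state();print(s['eef_rot'][2],s['moment'])"
```

```text
-38.534223957956506 [0.66359058 0.42100473 0.07011341]
```

Request:
drive_tool:
  increments:
    - [[-1, 0, 0, 0, -0.01], [-1, 0, 0, 0, -0.01]]

```text
time_s: 26.9
tcp_pos: [0.5627, -0.2303, 0.0407]
eef_rot: [-180.0, -0.0, -35.0]
contact_force: [-1.2, 1.6, 6.9]
gripper_width: 0.0437
gripper_force: 49.9
```

```bash
python3 -c "
from h import *
s=r.get_state();print(s['eef_rot'][2],s['moment'],s['contact_force'],s['gripper_width'])"
```

```text
-34.991291818167475 [ 0.60845276  0.48717533 -0.41022342] [-1.19775545  1.62558963  6.93843578] 0.04369059741932583
```

Request:
drive_tool:
  increments:
    - [[-1, 0, 0, 0, -0.006], [-1, 0, 0, 0, -0.006]]

```text
time_s: 27.15
tcp_pos: [0.5626, -0.2304, 0.0407]
eef_rot: [-180.0, -0.0, -32.9]
contact_force: [-1.7, 2.2, 6.6]
gripper_width: 0.044
gripper_force: 49.9
```

```bash
python3 -c "
from h import *
s=r.get_state();print(s['eef_rot'][2],s['moment'],s['contact_force'],s['gripper_width'])
w=capture('wrist')
h=cv2.cvtColor(w,cv2.COLOR_RGB2HSV)
for y in (20,60,100):
  x=np.nonzero(h[y,200:350,1]>120)[0]+200; print(y,x.min(),x.max())"
```

```text
-32.91142277153132 [ 0.52571113  0.45380036 -0.85114245] [-1.7198439   2.21453621  6.64656127] 0.0439589187530362
20 251 298
60 251 298
100 252 297
```

Request:
drive_tool:
  increments:
    - [[-1, 0, 0, 0, 0.008], [-1, 0, 0, 0, 0.008], [0.4, 0, 0, 0, 0.008], [0.4, 0, 0, 0, 0.008], [0.6, 0, 0, 0, 0.008]]

```text
time_s: 27.82
tcp_pos: [0.5623, -0.2303, 0.0395]
eef_rot: [180.0, 0.0, -35.7]
contact_force: [-0.5, 0.1, -0.1]
gripper_width: 0.0661
gripper_force: 0.0
```

Request:
drive_tool:
  increments:
    - [[0.8, 0, 0, 0, 0], [0.8, 0, 0, -0.1, 0], [0.8, 0, 0, -0.4, 0], [0.8, 0, 0, -0.8, 0], [0.8, 0, 0, -0.8, 0]]

```text
time_s: 28.45
tcp_pos: [0.5656, -0.231, 0.1412]
eef_rot: [-179.8, -0.4, -35.7]
contact_force: [0.4, -0.6, -0.4]
gripper_width: 0.0787
gripper_force: 0.0
```

Request:
drive_tool:
  increments:
    - [[1, -0.9, 0, -0.6, 0], [1, -0.9, 0, -0.6, 0], [1, -0.9, 0, -0.6, 0], [1, -0.9, 0, -0.6, 0]]

```text
time_s: 28.95
tcp_pos: [0.4752, -0.167, 0.2084]
eef_rot: [-179.9, -0.1, -35.7]
contact_force: [0.8, 0.2, -0.6]
gripper_width: 0.0876
gripper_force: 0.0
```

```bash
python3 -c "
from h import *
s=r.get_state();print(s['tcp_pos'],s['contact_force'])
m=camera_model('wrist');w=capture('wrist');q=mask(w,4,27,s0=120,v0=100,box=(60,0,480,240));n,l,st,ce=cv2.connectedComponentsWithStats(q)
for i in range(1,n):
  if st[i,4]>200:
    c,u,t,N=axis(l==i);P=[onz(m,c+u*k,.071)[:2] for k in(0,t[0],t[1])];d=P[2]-P[1];print(st[i],np.round(P,4).tolist(),np.linalg.norm(d),np.degrees(np.arctan2(d[1],d[0])))
print(proj(m,(.563,-.231,.09)))"
```

```text
[ 0.47518052 -0.16703985  0.20838602] [ 0.84609386  0.23412982 -0.61683388]
[433 104  41  55 936] [[0.4217, -0.3534], [0.4512, -0.3521], [0.3908, -0.3548]] 0.06045671460859351 -177.42968079012363
[276.42185133  82.40608841]
```

```bash
python3 -c "
from h import *
E=(.652,-.296,.07);I=[]
for n in('top','scene'):
  m=camera_model(n);w=capture(n);x,y=[int(v) for v in proj(m,E)];q=mask(w,4,27,s0=120,v0=60,box=(x-35,y-35,x+35,y+35));k,l,st,ce=cv2.connectedComponentsWithStats(q)
  i=1+st[1:,4].argmax();c,u,t,N=axis(l==i);P=[onz(m,c+u*k,.071)[:2] for k in(0,t[0],t[1])];d=P[2]-P[1]
  print(n,(x,y),st[i],np.round(P,4).tolist(),np.linalg.norm(d),np.degrees(np.arctan2(d[1],d[0])),np.hypot(*(P[0]-[.563,-.231])));I.append(ray(m,c))
(c1,d1),(c2,d2)=I;k=np.linalg.lstsq(np.c_[d1,-d2],c2-c1,rcond=None)[0];print('tri',c1+k[0]*d1,c2+k[1]*d2)
"
```

```text
Traceback (most recent call last):
ValueError: attempt to get argmax of an empty sequence
```

```bash
python3 -c "
from h import *
E=(.652,-.296,.07)
for n in('scene','top'):
  m=camera_model(n);w=capture(n);x,y=[int(v) for v in proj(m,E)];q=mask(w,4,27,s0=110,v0=50,box=(max(x-45,0),y-45,x+45,y+45));k,l,st,ce=cv2.connectedComponentsWithStats(q);print(n,(x,y))
  for i in range(1,k):
    if st[i,4]<25: continue
    c,u,t,N=axis(l==i);P=[onz(m,c+u*k,.071)[:2] for k in(0,t[0],t[1])];d=P[2]-P[1]
    print(st[i],np.round(P,4).tolist(),np.linalg.norm(d),np.degrees(np.arctan2(d[1],d[0])),np.hypot(*(P[0]-[.563,-.231])))
"
```

```text
scene (155, 183)
[140 179  30  11 241] [[0.6554, -0.2952], [0.6243, -0.273], [0.6867, -0.3176]] 0.07664219607320101 -35.552678224778916 0.11251321419241209
top (372, 161)
```

```bash
python3 -c "
from h import *
print(job.close_job())"
```

```text
the job is handed in; nothing more can be done
None
```

The lever is on the drive, pressed to its seat and swung anticlockwise to the hard stop, and the gripper is clear; I handed the job in at about 29 s of the 51 s, but the hand-in returned no verdict. I inferred the seating, ball click and hard stop from wrist force and moment readings and a scene-camera fix of the sleeve; my first two grips closed above the sleeve because the fingertips sit about 35 mm short of their description.

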